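Set the heel-lift press: bottom the screw, back off an eighth

ROBOT

A 6-joint arm with a two-finger parallel gripper is mounted at the origin on the work surface. World frame = base frame: x ahead of the robot, y to its left, z up, the work surface at z = 0. Lengths are in mm, angles in rad, forces in N, time in s.
With the tool pointing down it reaches from about 350 to 850 mm from the base axis. Payload 8.1 kg.
Tool frame: the origin (TCP) lies midway between the tips of the shut fingers; the grasp point (between the pads) lies manip.hold_point_z behind it (manip.hold_point_z is the distance from the TCP to the grasp point, in mm); z points along the fingers, y is the line along which they close (so a half turn about z gives the same grasp; the last joint's range is limited). The gripper opens to 85 mm and grips with 20 to 120 N. Pads are 22 mm wide; open, the fingers measure 114 mm over their backs; the gripper's body (76 mm by 85 mm) begins 54 mm behind the grasp point. The pads swing forward as they close: fully open they stand 13 mm farther back than shut.
Start: joints at [-1.42, 0.13, 1.488, -0, 1.523, -0.085], TCP at [140.193, -583.396, 231.292] pointing down, gripper open.
Joint ranges: [-2.96, 2.96], [-0.89, 2.26], [0.02, 2.5], [-1.34, 4.48], [0, 2.73], [-2.66, 2.66]. Speed limits (rad/s): [2.39, 2.39, 2.79, 3.14, 3.14, 3.14].

INTERFACE

Orientations are given as a unit quaternion [w, x, y, z].
In Python, from cell import monitor, cams, manip gives the robot as it stands.
- The arm moves only by the shell command python3 -m crank 'ROWS' [FORCE]. ROWS is JSON, a list of rows, each a list of 7 numbers: the shift along the tool's x, y, z in mm, then the turn, a rotation vector about the tool's x, y, z in rad, then the finger opening in mm, from 0 to 85.4. In form: [[tx, ty, tz, wx, wy, wz, fingers], ...]. A call has exactly 8 rows; each row shifts and turns the commanded pose from where the row before left it, along the tool's axes as they then stand; what a row does not reach is not made up. A row lasts 1/10 s, in which the tool goes at most 50 mm and 8.59 degrees, less where a joint would pass 70% of its speed; a pose out of reach is approached as far as the arm can. A call with a gripper value outside its range is refused whole. The fingers move at their own pace and stop on an object; FORCE is the grip in N (left out, the last holds). Time passes only in rows, so rows that do not move let the fingers close, or fill a call up. It gives the time, the measured TCP pose, the force, the opening and the grip force at its end, in the units of the state.
- monitor.state(): the state, without advancing time (a new reading comes with each control period).
- cams.capture(name): name is "side" or "top" or "wrist"; returns the picture (480x640x3 uint8, blue, green, red); there is no depth.
- cams.camera_model(name): a dict with "camera_matrix" (3x3 intrinsics, pixels), "extrinsics" (4x4, takes a point from camera to world coordinates). Camera axes: x right, y down, z forward; pixel columns grow to the right and rows downward; lengths in mm; the calibration is good to about 2 mm. The wrist camera is an equidistant fisheye: a pixel r from the principal point sees the ray r / f radians off the axis. A picture is of the moment at which its call begins: read the wrist's pose just before it. camera_model takes no time and is no camera call; for the wrist camera it gives the pose at the moment of the call.
- manip.finish_job(): hands the job in; it is judged then, once.
The state is a dict: "time": time; "joints": joint angles; "joint_velocities": joint speeds; "joint_torque": joint torques, N m; "position": TCP position; "ee_rot": TCP orientation; "wrist_force": force on the tool from outside, world axes, zero at the start; "moment": the same for the moment, N m; "width": finger opening in mm; "grip_force": force on a finger pad.
Only numpy, scipy, OpenCV 4.12 (cv2) and the standard library are available. Lean on these libraries where they do the work, as an engineer would, in place of code of your own. Each camera call takes 0.05 s, during which the arm holds its last target. There are 200 camera calls.

TASK

Two small bench presses stand on the cobbler's bench; one holds a stack of heel lifts, the other a half sole on a wooden block. On the press with the heel lifts, turn the thumbscrew clockwise (seen from above) until it bottoms, then back it off an eighth of a turn (45 degrees) so that the lifts are held without being crushed, and let go of it. Leave the other press's thumbscrew as it is.

Things in the scene. Friction and masses are not known exactly. Their poses are not given: they have to be found in the camera images.
- heel_press: The press to set, fixed: green C-frame, base 130 x 140 x 12 mm. A column 36 x 26 mm near its +y edge carries an overhanging arm 36 mm wide, 100 mm long, top 100 mm above the bench. Under it: five D-shaped heel lifts, 66 x 60 mm, stack 45 mm high. Origin: on the bench, on the screw axis; z up, y along the arm to the column. The presses may swap sides; each is turned up to 30 degrees.
- heel_screw_grip (a point): Grip point of that press's thumbscrew, on its vertical axis, 138 mm above the bench. Plain steel flat upright spade head 42 wide, 9 thick, 30 mm tall (124 to 154 mm above the bench); below it to the arm 20 mm of air and a thin shaft with collars up to 26 mm across. The frame turns with the head: y along its width, x through its thickness, z up. Pinch it across the thickness from above.
- heel_screw (a joint): Thumbscrew angle, rad: 0 is bottomed (hard stop; the head's width is then in line with the press's arm), negative is backed off; clockwise from above raises it. Starts 29 to 60 degrees anticlockwise of the stop (-1.05 to -0.5). Light friction, 0.08 N m; stays where left; can be backed off to -3. It does not rise or sink noticeably. One grasp does the whole job.
- sole_screw_ear (a point): Point on the edge of the other press's thumbscrew head, 20 mm from its axis, 138 mm above the bench. That press has the same shape and size but holds a black treaded half sole, about 180 x 84 mm, on a light wooden block. Its screw must not be turned.

How it is judged:
By the outcome, as a careful person would: the job done as asked, in the order asked, and still so for the second after the job is handed in, with the robot touching nothing.
It also fails if it takes over 38 s, if anything falls off the work surface, if the arm or the gripper's body presses on something with over 40 N, if the wrist force passes 120 N, or if a joint passes its speed limit or range.

## Working session

There is one attempt and no reset: what is moved stays moved. The work goes in short steps, Python scripts to look and compute and a shell command to move; the robot and the scene stay as the last step left them, time stands still between calls to the robot, and variables do not carry over. Pictures are saved under pics/ and viewed, at most 10 in all, crops included, and the job is handed in when it is done.

```bash
mkdir -p pics; ls; python3 - <<'E'
from cell import monitor,cams,manip
import cv2,numpy as np
s=monitor.state();print(s['time'],s['position'],s['ee_rot'],s['width'],manip.hold_point_z)
a=cams.capture('top');b=cams.capture('side')
cv2.imwrite('pics/top.png',a);cv2.imwrite('pics/side.png',b)
for n in('top','side','wrist'):print(n,{k:np.round(v,3).tolist() if not isinstance(v,str) else v for k,v in cams.camera_model(n).items()})
E
```

```text
pics
0.0 [ 140.12185862 -582.82288924  230.21230562] [-9.60314353e-04  9.93056576e-01  1.17633809e-01 -3.00119120e-05] 85.47102177977949 18.700000000000003
top {'camera_matrix': [[576.906, 0.0, 316.199], [0.0, 576.906, 236.233], [0.0, 0.0, 1.0]], 'extrinsics': [[-0.023, -0.995, 0.095, 455.709], [-0.999, 0.019, -0.039, 22.915], [0.037, -0.096, -0.995, 906.498], [0.0, 0.0, 0.0, 1.0]]}
side {'camera_matrix': [[576.771, 0.0, 313.65], [0.0, 576.771, 248.055], [0.0, 0.0, 1.0]], 'extrinsics': [[-0.998, -0.042, 0.049, 493.028], [-0.064, 0.565, -0.822, 853.092], [0.007, -0.824, -0.567, 679.763], [0.0, 0.0, 0.0, 1.0]]}
wrist {'camera_matrix': [[371.648, 0.0, 326.896], [0.0, 371.648, 238.697], [0.0, 0.0, 1.0]], 'extrinsics': [[0.234, -0.935, -0.266, 207.171], [-0.972, -0.225, -0.062, -566.319], [-0.002, 0.273, -0.962, 372.65], [0.0, 0.0, 0.0, 1.0]]}
```

View pics/top.png

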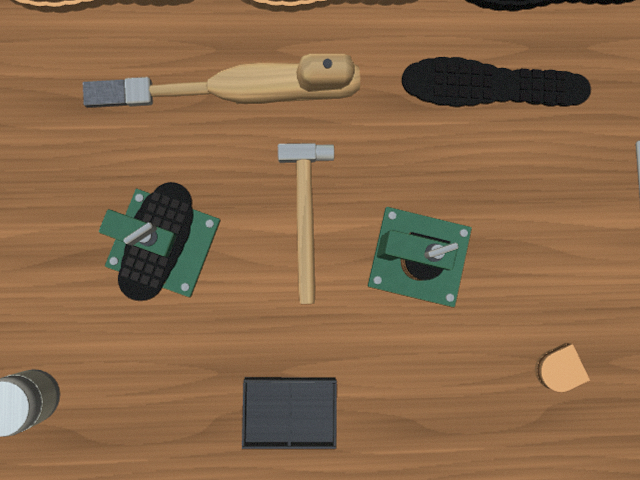

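View pics/side.png

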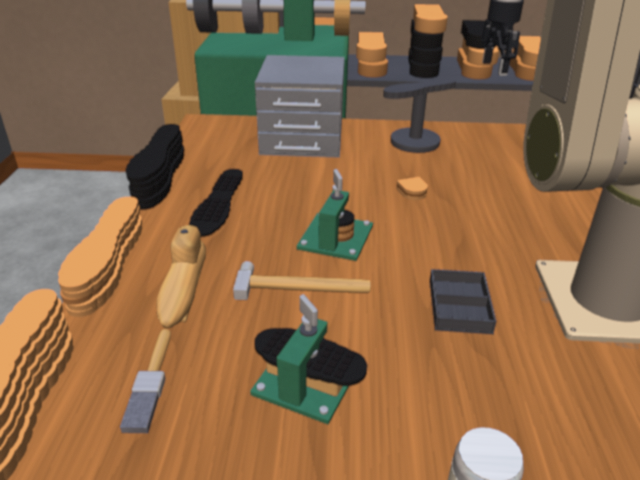

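The top view shows the heel press at about (420,255), with its column to the left and its head running from about (428,257) to (457,245). The sole press is at (150,240). I'll measure the heel press with masks.

```bash
cat > h.py <<'E'
import cv2,numpy as np
from cell import monitor,cams,manip
def ray(n,uv,z,m=None):
    m=m or cams.camera_model(n);K=np.array(m['camera_matrix']);T=np.array(m['extrinsics'])
    p=np.array([(uv[0]-K[0,2])/K[0,0],(uv[1]-K[1,2])/K[1,1]])
    if n=='wrist':
        r=np.hypot(*p);d=np.array([*(p/r*np.sin(r)),np.cos(r)])
    else: d=np.array([*p,1.])
    d=T[:3,:3]@d;return T[:3,3]+d*(z-T[2,3])/d[2]
E
python3 - <<'E'
from h import *
a=cv2.imread('pics/top.png')
c=a[195:320,355:485];cv2.imwrite('pics/c1.png',cv2.resize(c,None,fx=4.6,fy=4.6,interpolation=cv2.INTER_CUBIC))
h=cv2.cvtColor(a,cv2.COLOR_BGR2HSV)
g=np.zeros(a.shape[:2],np.uint8);g[195:320,355:485]=cv2.inRange(h,(60,80,30),(95,255,255))[195:320,355:485]
k=np.argwhere(g)[:,::-1].astype(np.int32)
r=cv2.minAreaRect(cv2.convexHull(k));print(r)
bp=np.array([ray('top',p,12)[:2] for p in cv2.boxPoints(r)]);print(bp.round(1),[np.round([np.linalg.norm(e),np.degrees(np.arctan2(e[1],e[0]))],1) for e in np.diff(bp,axis=0)],bp.mean(0))
m=cv2.inRange(h,(0,0,110),(179,50,255));m[:235]=0;m[275:]=0;m[:,:420]=0;m[:,465:]=0
n,l,st,ce=cv2.connectedComponentsWithStats(m);print(st,ce)
E
```

```text
((419.5950927734375, 256.3459167480469), (89.26808166503906, 81.59526062011719), 13.240520477294922)
[[ 462.6  -89. ]
 [ 586.5 -122.5]
 [ 551.5 -259.1]
 [ 427.9 -223.6]] [array([128.3, -15.1]), array([ 141. , -104.4]), array([128.6, 164. ])] [ 507.12521638 -173.55104317]
[[     0      0    640    480 306911]
 [   461    235      4      2      7]
 [   428    243     31     16    280]
 [   425    253      2      1      2]] [[319.3847011  239.49048095]
 [462.71428571 235.42857143]
 [441.54285714 249.93928571]
 [425.5        253.        ]]
```

View pics/c1.png

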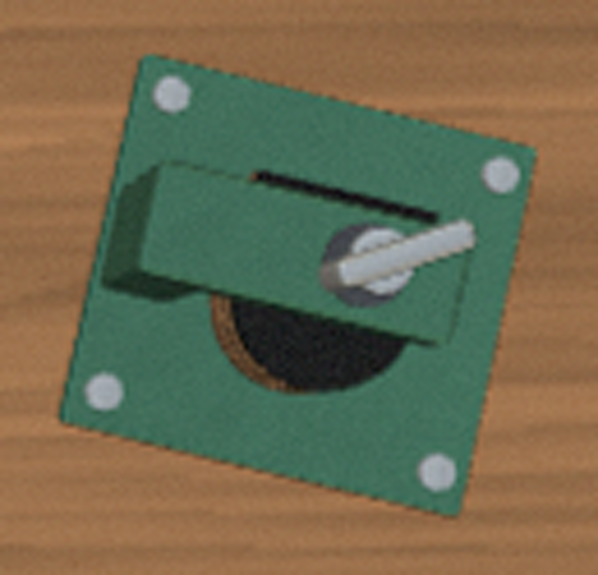

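The crop shows the head's top face running from about crop (340,275) to (472,233), roughly 32° anticlockwise of the arm. Next I work out the tool-frame shifts.

```bash
cat >> h.py <<'E'
from scipy.spatial.transform import Rotation as R
def rot(s): return R.from_quat(np.roll(s['ee_rot'],-1))
def rel(tgt,yaw):
    s=monitor.state();r=rot(s);d=r.inv().apply(np.array(tgt)-s['position'])
    G=R.from_matrix(np.array([[np.cos(yaw),np.sin(yaw),0],[np.sin(yaw),-np.cos(yaw),0],[0,0,-1]]).reshape(3,3))
    print('pos',np.round(s['position'],1),'shift tool',d.round(1),'turn then',(r.inv()*G).as_rotvec().round(4),'yaw deg',np.degrees(np.arctan2(*r.as_matrix()[[1,0],0])).round(2),'q',np.round(s['joints'],2),'t',s['time'])
E
python3 - <<'E'
from h import *
A=ray('top',(355+340/4.6,195+275/4.6),154);B=ray('top',(355+472/4.6,195+233/4.6),154)
c=(A+B)/2;d=A-B;yaw=np.arctan2(d[1],d[0]);print(A,B,c,np.linalg.norm(d),np.degrees(yaw))
for p,q in(((165,160),(475,232)),((140,275),(440,346))):
  P,Q=[ray('top',(355+x/4.6,195+y/4.6),100) for x,y in(p,q)];e=P-Q;print('arm',P,Q,np.degrees(np.arctan2(e[1],e[0])))
rel([c[0],c[1],230],yaw)
E
```

```text
[ 500.40418704 -154.63592316  154.        ] [ 511.6916318  -193.35546718  154.        ] [ 506.04790942 -173.99569517  154.        ] 40.33124716672375 106.25235521504787
arm [ 540.10574942 -114.65587396  100.        ] [ 515.9989545  -209.82231347  100.        ] 75.78529863917089
arm [ 504.88290873 -105.7091937   100.        ] [ 481.19732073 -197.34766768  100.        ] 75.50804825985121
pos [ 140.1 -582.9  230.4] shift tool [ 451.3 -312.1    0.9] turn then [-1.2000e-03 -1.4000e-03 -1.6187e+00] yaw deg 13.51 q [-1.42  0.13  1.49 -0.    1.52 -0.09] t 0.1
```

```bash
python3 -m crank '[[28.2,-19.5,0,0,0,0,85],[28.2,-19.5,0,0,0,0,85],[28.2,-19.5,0,0,0,0,85],[28.2,-19.5,0,0,0,0,85],[28.2,-19.5,0,0,0,0,85],[28.2,-19.5,0,0,0,0,85],[28.2,-19.5,0,0,0,0,85],[28.2,-19.5,0,0,0,0,85]]'
python3 -m crank '[[28.2,-19.5,0,0,0,0,85],[28.2,-19.5,0,0,0,0,85],[28.2,-19.5,0,0,0,0,85],[28.2,-19.5,0,0,0,0,85],[28.2,-19.5,0,0,0,0,85],[28.2,-19.5,0,0,0,0,85],[28.2,-19.5,0,0,0,0,85],[28.2,-19.5,0,0,0,0,85]]'
python3 -m crank '[[0,0,0,0,0,-0.101,85],[0,0,0,0,0,-0.101,85],[0,0,0,0,0,-0.101,85],[0,0,0,0,0,-0.101,85],[0,0,0,0,0,-0.101,85],[0,0,0,0,0,-0.101,85],[0,0,0,0,0,-0.101,85],[0,0,0,0,0,-0.101,85]]'
python3 -m crank '[[0,0,0,0,0,-0.101,85],[0,0,0,0,0,-0.101,85],[0,0,0,0,0,-0.101,85],[0,0,0,0,0,-0.101,85],[0,0,0,0,0,-0.101,85],[0,0,0,0,0,-0.101,85],[0,0,0,0,0,-0.101,85],[0,0,0,0,0,-0.101,85]]'
python3 - <<'E'
from h import *
rel([506,-174,120.5],np.radians(106.25))
m=cams.camera_model('wrist');a=cams.capture('wrist');cv2.imwrite('pics/w1.png',a)
T=np.array(m['extrinsics']);print(T.round(3).tolist())
E
```

```text
time: 0.9
position: [323.7, -377.7, 230.9]
ee_rot: [-0.0, 0.993, 0.118, -0.0]
wrist_force: [-0.2, -0.4, 0.2]
width: 85.0
grip_force: 0.0
time: 1.7
position: [506.6, -173.3, 230.8]
ee_rot: [-0.0, 0.993, 0.118, -0.0]
wrist_force: [0.5, -0.5, -0.3]
width: 85.2
grip_force: 0.0
time: 2.5
position: [505.7, -174.5, 230.7]
ee_rot: [-0.0, 0.866, 0.5, -0.0]
wrist_force: [-0.2, 0.7, -0.2]
width: 84.9
grip_force: 0.0
time: 3.3
position: [505.7, -174.5, 230.7]
ee_rot: [-0.0, 0.599, 0.8, -0.0]
wrist_force: [1.0, -0.2, -0.7]
width: 85.3
grip_force: 0.0
pos [ 505.7 -174.5  230.7] shift tool [  0.3   0.5 110.2] turn then [-0.0008 -0.0007  0.0016] yaw deg 106.34 q [-0.43 -0.04  1.67  0.    1.52 -0.71] t 3.3
[[0.96, 0.271, 0.077, 485.66], [0.281, -0.923, -0.262, -107.228], [-0.0, 0.273, -0.962, 373.098], [0.0, 0.0, 0.0, 1.0]]
```

View pics/w1.png

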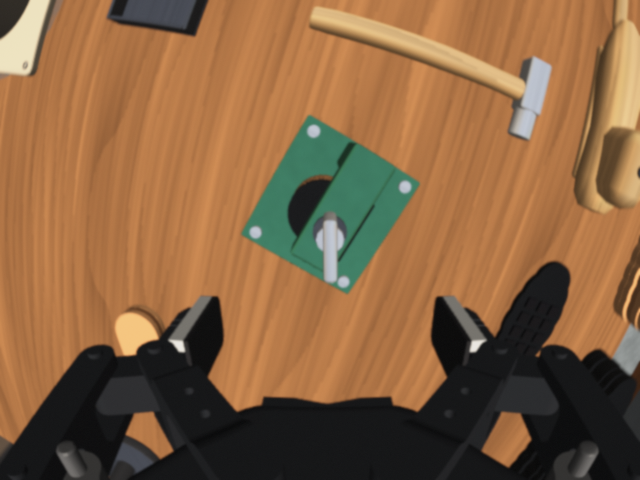

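The wrist view shows the head's top face from about (329,220) to (331,281), near-parallel to the pads and midway between them (pads at columns 215 and 440). A refinement with a mask follows.

```bash
python3 - <<'E'
from h import *
a=cv2.imread('pics/w1.png');h=cv2.cvtColor(a,cv2.COLOR_BGR2HSV)
m=cv2.inRange(h,(0,0,165),(179,45,255));m[:218]=0;m[284:]=0;m[:,318:]=m[:,318:];m[:,:318]=0;m[:,341:]=0
for v in range(222,283,6):
  x=np.flatnonzero(m[v]);print(v,x.min() if len(x) else 0,x.max() if len(x) else 0,end='; ')
M=cams.camera_model('wrist')
A=ray('wrist',(329.5,221),154,M);B=ray('wrist',(331,281.5),154,M);d=A-B
print(A,B,(A+B)/2,np.linalg.norm(d),np.degrees(np.arctan2(d[1],d[0])))
E
```

```text
222 325 335; 228 324 336; 234 318 340; 240 318 340; 246 318 340; 252 325 335; 258 325 335; 264 325 336; 270 325 336; 276 325 336; 282 338 340; [ 501.44617207 -155.913914    154.        ] [ 513.77123869 -193.41849771  154.        ] [ 507.60870538 -174.66620585  154.        ] 39.477855396797274 108.19198530877527
```

```bash
python3 -m crank '[[0,1,10,0,0,-0.01,60],[0,0,15,0,0,0,50],[0,0,15,0,0,0,40],[0,0,15,0,0,0,40],[0,0,15,0,0,0,40],[0,0,15,0,0,0,40],[0,0,15,0,0,0,40],[0,0,10,0,0,0,40]]'
python3 -m crank '[[0,0,0,0,0,0,30],[0,0,0,0,0,0,20],[0,0,0,0,0,0,14],[0,0,0,0,0,0,11],[0,0,0,0,0,0,5],[0,0,0,0,0,0,5],[0,0,0,0,0,0,5],[0,0,0,0,0,0,5]]' 50
python3 - <<'E'
from h import *
rel([507,-174.5,120.5],np.radians(106.7));s=monitor.state();print(s['moment'])
E
```

```text
time: 4.15
position: [506.4, -174.0, 119.3]
ee_rot: [-0.001, 0.597, 0.802, -0.0]
wrist_force: [-0.3, 0.6, -0.3]
width: 39.8
grip_force: 0.0
time: 4.95
position: [507.4, -174.3, 121.7]
ee_rot: [0.0, 0.597, 0.802, 0.0]
wrist_force: [2.6, 2.4, 0.0]
width: 14.9
grip_force: 49.5
pos [ 507.4 -174.3  121.7] shift tool [-0.1 -0.4  1.2] turn then [ 0.0009  0.0004 -0.0004] yaw deg 106.68 q [-0.43  0.04  1.79  0.    1.31 -0.72] t 4.95
[ 0.3910082  -0.41992088  0.02767346]
```

```bash
python3 -m crank '[[0,0,0,0,0,0,5],[0,0,0,0,0,0,5],[0,0,0,0,0,0,5],[0,0,0,0,0,0,5],[0,0,0,0,0,0,5],[0,0,0,0,0,0,5],[0,0,0,0,0,0,5],[0,0,0,0,0,0,5]]'
python3 - <<'E'
from h import *
a=cams.capture('wrist');s=cams.capture('side')
b=cv2.resize(a[210:430,200:460],None,fx=2,fy=2);c=cv2.resize(s[150:260,290:400],(440,440));cv2.imwrite('pics/w2.png',np.hstack([b[:440,100:420],c]))
E
```

```text
time: 5.75
position: [507.4, -174.4, 121.7]
ee_rot: [0.0, 0.597, 0.802, 0.0]
wrist_force: [4.1, 3.6, 2.3]
width: 15.1
grip_force: 50.1
```

View pics/w2.png

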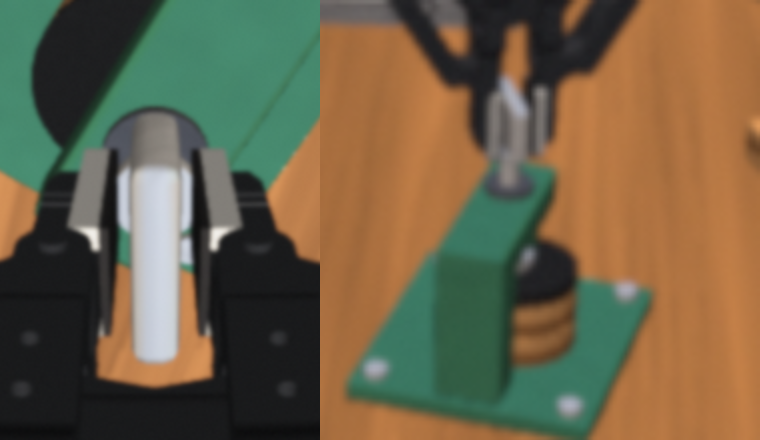

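The wrist crop shows gaps on both sides of the head, so the pads are stopped at 15 mm. The fingertips are probably closing on a collar below the head. I'll open, rise 8 mm and close again.

```bash
python3 -m crank '[[0,0,0,0,0,0,30],[0,0,0,0,0,0,30],[0,0,-4,0,0,0,30],[0,0,-4,0,0,0,30],[0,0,0,0,0,0,20],[0,0,0,0,0,0,5],[0,0,0,0,0,0,5],[0,0,0,0,0,0,5]]'
python3 -m crank '[[0,0,0,0,0,0,5],[0,0,0,0,0,0,5],[0,0,0,0,0,0,5],[0,0,0,0,0,0,5],[0,0,0,0,0,0,5],[0,0,0,0,0,0,5],[0,0,0,0,0,0,5],[0,0,0,0,0,0,5]]'
python3 - <<'E'
from h import *
rel([507,-174.5,120.5],np.radians(106.7));s=monitor.state();print(s['moment'])
a=cams.capture('wrist');s=cams.capture('side')
b=cv2.resize(a[210:430,200:460],None,fx=2,fy=2);c=cv2.resize(s[150:260,290:400],(440,440));cv2.imwrite('pics/w3.png',np.hstack([b[:440,100:420],c]))
E
```

```text
time: 6.65
position: [507.5, -174.5, 129.9]
ee_rot: [0.001, 0.597, 0.802, 0.0]
wrist_force: [0.5, 0.3, 4.4]
width: 7.8
grip_force: 50.6
time: 7.45
position: [507.5, -174.5, 129.9]
ee_rot: [0.001, 0.597, 0.802, 0.0]
wrist_force: [1.8, 0.6, 5.4]
width: 7.8
grip_force: 50.7
pos [ 507.5 -174.5  129.9] shift tool [ 0.1 -0.5  9.4] turn then [ 0.001   0.0007 -0.0004] yaw deg 106.68 q [-0.43  0.03  1.78  0.    1.33 -0.72] t 7.45
[ 0.10633063 -0.20360975 -0.02017668]
```

View pics/w3.png

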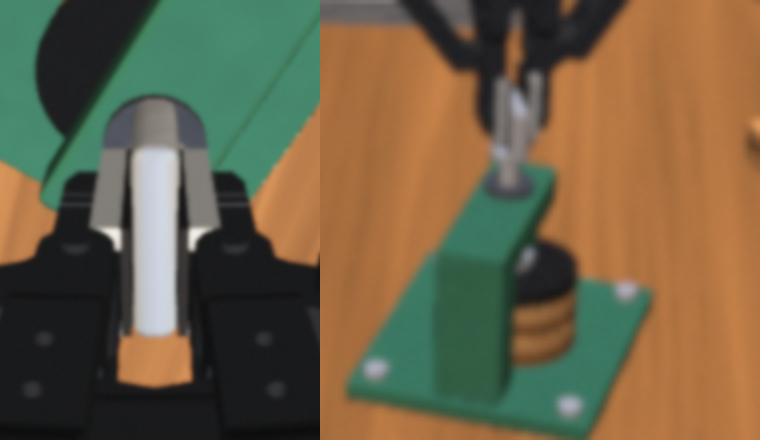

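The head is now gripped flat (7.8 mm at 50 N). I'll turn clockwise to about 4° short of the estimated stop and then go in small steps.

```bash
cat > m.py <<'E'
from h import *
s=monitor.state();x=rot(s).as_matrix()[:,0]
print('yaw',np.degrees(np.arctan2(x[1],x[0])).round(2),'M',np.round(s['moment'],2),'F',np.round(s['wrist_force'],1),np.round(s['position'],1),'q6',s['joints'][5],'tau6',s['joint_torque'][5],s['width'])
E
python3 m.py
python3 -m crank '[[0,0,0,0,0,0.06,5],[0,0,0,0,0,0.06,5],[0,0,0,0,0,0.06,5],[0,0,0,0,0,0.06,5],[0,0,0,0,0,0.06,5],[0,0,0,0,0,0.06,5],[0,0,0,0,0,0.06,5],[0,0,0,0,0,0.04,5]]'|head -1; python3 m.py
python3 -m crank '[[0,0,0,0,0,0.01,5],[0,0,0,0,0,0.01,5],[0,0,0,0,0,0.01,5],[0,0,0,0,0,0.01,5],[0,0,0,0,0,0,5],[0,0,0,0,0,0,5],[0,0,0,0,0,0,5],[0,0,0,0,0,0,5]]'|head -1; python3 m.py
```

```text
yaw 106.68 M [ 0.07 -0.18 -0.06] F [1.2 0.1 6.4] [ 507.5 -174.5  129.9] q6 -0.7179031987477581 tau6 -0.0416336499620229 7.824964145739665
time: 8.35
yaw 80.2 M [ 0.13 -0.9   0.11] F [6.2 1.1 2.3] [ 508.2 -174.4  129.9] q6 -0.25561829675108216 tau6 -0.41088977828621864 7.885465785447519
time: 9.15
yaw 78.04 M [ 0.08 -0.96 -0.  ] F [6.3 1.2 3.1] [ 508.3 -174.4  129.9] q6 -0.2179216359285266 tau6 -0.004010931006632745 7.866890828729729
```

```bash
for i in 1; do python3 -m crank '[[0,0,0,0,0,0.01,5],[0,0,0,0,0,0.01,5],[0,0,0,0,0,0.01,5],[0,0,0,0,0,0,5],[0,0,0,0,0,0,5],[0,0,0,0,0,0,5],[0,0,0,0,0,0,5],[0,0,0,0,0,0,5]]'|head -1; python3 m.py
python3 -m crank '[[0,0,0,0,0,0.01,5],[0,0,0,0,0,0.01,5],[0,0,0,0,0,0.01,5],[0,0,0,0,0,0,5],[0,0,0,0,0,0,5],[0,0,0,0,0,0,5],[0,0,0,0,0,0,5],[0,0,0,0,0,0,5]]'|head -1; python3 m.py; done
```

```text
time: 9.95
yaw 76.32 M [ 0.13 -0.95  0.05] F [ 7.2 -0.   2.5] [ 508.3 -174.4  129.9] q6 -0.18792552535281346 tau6 -0.006218172493390739 8.390355047073218
time: 10.75
yaw 74.63 M [ 0.07 -1.03  0.38] F [6.3 0.6 2.5] [ 508.3 -174.4  129.9] q6 -0.1583034694793066 tau6 0.39635363034904003 8.03779881681925
```

```bash
python3 -m crank '[[0,0,0,0,0,0.01,5],[0,0,0,0,0,0.01,5],[0,0,0,0,0,0,5],[0,0,0,0,0,0,5],[0,0,0,0,0,0,5],[0,0,0,0,0,0,5],[0,0,0,0,0,0,5],[0,0,0,0,0,0,5]]'|head -1; python3 m.py
python3 -m crank '[[0,0,0,0,0,0.01,5],[0,0,0,0,0,0.01,5],[0,0,0,0,0,0,5],[0,0,0,0,0,0,5],[0,0,0,0,0,0,5],[0,0,0,0,0,0,5],[0,0,0,0,0,0,5],[0,0,0,0,0,0,5]]'|head -1; python3 m.py
```

```text
time: 11.55
yaw 73.52 M [ 0.05 -0.97  0.84] F [ 6.6 -0.4  1.2] [ 508.3 -174.4  129.9] q6 -0.13880251928023238 tau6 0.8642597123980522 8.132056489224555
time: 12.35
yaw 72.4 M [ 0.08 -0.97  1.15] F [6.2 0.1 2.4] [ 508.3 -174.4  129.9] q6 -0.11913550500333685 tau6 1.1631467565894127 8.410102377216143
```

The screw has bottomed: the moment rises from yaw 75.5°, which matches the arm's direction. Backing off to a yaw of about 120.5° is 48°, or 0.84 rad.

```bash
python3 -m crank '[[0,0,0,0,0,-0.12,5],[0,0,0,0,0,-0.12,5],[0,0,0,0,0,-0.12,5],[0,0,0,0,0,-0.12,5],[0,0,0,0,0,-0.12,5],[0,0,0,0,0,-0.12,5],[0,0,0,0,0,-0.08,5],[0,0,0,0,0,-0.04,5]]'|head -1; python3 m.py
python3 -m crank '[[0,0,0,0,0,0,5],[0,0,0,0,0,0,5],[0,0,0,0,0,0,5],[0,0,0,0,0,0,5],[0,0,0,0,0,0,5],[0,0,0,0,0,0,5],[0,0,0,0,0,0,5],[0,0,0,0,0,0,5]]' 20|head -1; python3 m.py
```

```text
time: 13.15
yaw 120.6 M [-0.03  0.1  -0.02] F [ 0.2 -0.7  6.4] [ 507.1 -174.6  129.8] q6 -0.9609976905149676 tau6 0.01907507423311472 8.012582657248046
time: 13.95
yaw 120.43 M [-0.03  0.07  0.03] F [-0.5  1.   6. ] [ 507.1 -174.6  129.9] q6 -0.9579874673175598 tau6 0.07919418392702937 7.633664828558961
```

Next I open, rise straight up and look from above.

```bash
python3 -m crank '[[0,0,0,0,0,0,12],[0,0,0,0,0,0,20],[0,0,0,0,0,0,30],[0,0,0,0,0,0,45],[0,0,0,0,0,0,45],[0,0,-10,0,0,0,45],[0,0,-20,0,0,0,45],[0,0,-30,0,0,0,60]]'|head -1
python3 -m crank '[[0,0,-30,0,0,0,85],[0,0,-20,0,0,0,85],[0,0,0,0,0,0,85],[0,0,0,0,0,0,85],[0,0,0,0,0,0,85],[0,0,0,0,0,0,85],[0,0,0,0,0,0,85],[0,0,0,0,0,0,85]]'|head -1; python3 m.py
python3 - <<'E'
from h import *
M=cams.camera_model('wrist');a=cams.capture('wrist')
np.save('T.npy',np.array(M['extrinsics']))
cv2.imwrite('pics/w4.png',cv2.resize(a[180:320,250:430],None,fx=4,fy=4,interpolation=cv2.INTER_CUBIC))
E
```

```text
time: 14.75
time: 15.55
yaw 120.42 M [ 0.04  0.03 -0.  ] F [ 0.8 -0.3  0.4] [ 506.7 -174.2  238.6] q6 -0.9578691755200446 tau6 -4.205591181971613e-06 85.07232537169303
```

View pics/w4.png

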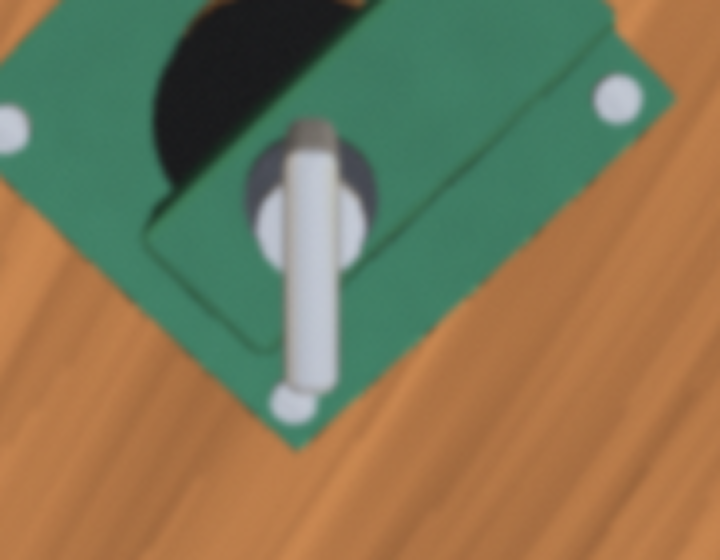

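The crop shows the head at about 45° to the arm, from crop (312,152) to (312,388), with nothing touching it. A quick angle check comes next, then I hand in.

```bash
python3 - <<'E'
from h import *
f=lambda x,y,z:ray('wrist',(250+x/4,180+y/4),z)
for p,q,z in(((312,152),(312,388),154),((383,0),(150,235),100),((610,30),(275,350),100)):
  d=f(*p,z)-f(*q,z);print(np.degrees(np.arctan2(d[1],d[0])).round(1))
E
```

```text
120.5
76.0
75.6
```

The angle is 45° off the stop, as asked.

```bash
python3 -c "
from cell import manip;print(manip.finish_job())"
```

```text
the job is handed in; nothing more can be done
None
```

I turned the heel press's thumbscrew clockwise to its stop, backed it off about 45° and let go; the last wrist view read 44.5 to 45°. I didn't touch the other press, and I handed the job in at about 16 s. On the way I briefly closed on a collar below the head and had to regrip.

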